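Clear the tacking fixture and hold a flask down in its sprung ring

ROBOT

A 6-joint arm with a two-finger parallel gripper is mounted at the origin on the work surface. World frame = base frame: x ahead of the robot, y to its left, z up, the work surface at z = 0. Lengths are in m, angles in rad, forces in N, time in s.
With the tool pointing down it reaches from about 0.375 to 0.975 m from the base axis. Payload 3.8 kg.
Tool frame: the origin (TCP) lies midway between the tips of the shut fingers; the grasp point (between the pads) lies 19 mm behind it (hold_point_z is the z of the grasp point in the tool frame, in m); z points along the fingers, y is the line along which they close (so a half turn about z gives the same grasp; the last joint's range is limited). The gripper opens to 85 mm and grips with 20 to 120 N. Pads are 22 mm wide; open, the fingers measure 114 mm over their backs; the gripper's body (76 mm by 85 mm) begins 54 mm behind the grasp point. The pads swing forward as they close: fully open they stand 13 mm farther back than shut.
Start: joints at [1.079, 0.264, 1.604, -0, 1.274, -0.037], TCP at [0.297, 0.606, 0.231] pointing down, gripper open.
Joint ranges: [-2.63, 2.63], [-0.94, 2.18], [0.31, 2.57], [-1.31, 4.45], [0, 2.66], [-2.55, 2.55]. Speed limits (rad/s): [2.57, 2.57, 3.14, 3.14, 3.14, 3.14].

INTERFACE

Orientations are given as [roll, pitch, yaw] about the fixed x, y, z axes, in that order (R = Rz(yaw) Ry(pitch) Rx(roll)).
In Python, from plant import * gives the robot as it stands.
- The arm moves only by the tool step_arm, never from a script. Its argument "plan" is a list of rows, each a list of 7 numbers: the gripper's target within -1 to 1 (fully open at 1, half-way at 0, shut at -1), then the shift along the tool's x, y, z in cm, then the turn, a rotation vector about the tool's x, y, z in rad. In form: [[hand, x, y, z, ax, ay, az], ...]. A call has 1 to 20 rows; each row is the pose to reach, as a shift and turn from the pose commanded when the call began, along the tool's axes at that moment; what a row does not reach only later rows make up. A row lasts 1/8 s, in which the tool goes at most 62.5 mm and 10.7 degrees, less where a joint would pass 70% of its speed; a pose out of reach is approached as far as the arm can. A call with a gripper value outside its range is refused whole. The fingers move at their own pace and stop on an object; "newtons" is the grip in N (left out, the last holds). Time passes only in rows, so rows that repeat a pose let the fingers close. It gives the time, the measured TCP pose, the force, the opening and the grip force at its end, in the units of the state.
- state(): the state, without advancing time (a new reading comes with each control period).
- get_image(name): name is "scene" or "top"; returns the picture (480x640x3 uint8, red, green, blue); there is no depth.
- camera_model(name): a dict with "mtx" (3x3 intrinsics, pixels), "distortion" ([k1, k2, p1, p2, k3] as OpenCV has them; the pictures are not rectified), "R" (3x3) and "t" (3): a world point X has camera coordinates R X + t. Camera axes: x right, y down, z forward; pixel columns grow to the right and rows downward; lengths in m; the calibration is good to about 2 mm. A picture is of the moment at which its call begins. camera_model takes no time and is no camera call.
- hand_in(): hands the job in; it is judged then, once.
The state is a dict: "t": time; "joint_pos": joint angles; "dq": joint speeds; "joint_efforts": joint torques, N m; "tcp_pos": TCP position; "eef_rot": TCP orientation; "contact_force": force on the tool from outside, world axes, zero at the start; "moment": the same for the moment, N m; "finger_gap": finger opening in m; "finger_force": force on a finger pad.
Only numpy, scipy, OpenCV 4.12 (cv2) and the standard library are available. Lean on these libraries where they do the work, as an engineer would, in place of code of your own. Each camera call takes 0.05 s, during which the arm holds its last target. There are 200 camera calls.

TASK

Tip the yellow tray by its handle right over past upright, so that all three metal offcuts slide into the blue scrap bin and the sprung brass ring underneath is uncovered; the tray stays open. Then take the red flask by its neck, set it upright, bulb first, in the brass ring, press it down so that the ring sinks well past half of its travel (about 22 of its 30 mm), and finish while still holding it pressed down, not letting go. Leave the other things on the bench where they are.

Things in the scene. Friction and masses are not known exactly. Their poses are not given: they have to be found in the camera images.
- tray (a joint): Yellow sheet tray, 126 wide x 170 long, side walls 20 high, hinged along one short edge (no wall on that edge) on a grey fixture; it lies level over the brass ring at 0 and is already level at the start. Value is the tip angle in rad, growing as the handle end rises and goes over towards the bin, stop at 2.0; upright is 1.57. The hinge is stiff: the tray stays about where it is left; about 3 to 6 N at the handle moves it.
- tray_grip (a point): Middle of the tray's handle: a dark round bar 10 mm thick, 90 mm long, parallel to the hinge, standing 45 mm above the tray floor at the end away from the hinge, 40 mm clear beneath. Moves with the tray. Its own x axis lies along the bar; y (when the tray is level) points level from the handle towards the hinge and the bin; z is the tray's upward normal. Can be gripped from above; the bar may turn in the fingers, so the hand can stay pointing down through the whole tip.
- tray_hinge (a point): Middle of the tray's hinge line, 101 mm above the bench, on the floor of the tray to within 1 mm. x axis along the hinge, same axes as tray_grip. With the tray level, the handle bar is 185 mm from it along -y and 45 mm along +z. The tray tips by a turn about -x.
- bin_in (a point): Centre of the inner floor (4 mm above the bench) of the open blue scrap bin fixed beyond the hinge: inside 182 x 162 mm, rim 75 mm above the bench. Its x axis is parallel to the hinge.
- offcut_a_mid (a point): Middle of a steel block offcut 26 x 22 x 20 mm, 90 g, lying loose on the tray.
- offcut_b_mid (a point): Middle of a copper round slug, 26 mm across x 20 high, 90 g, lying loose on the tray.
- offcut_c_mid (a point): A point 10 mm above the underside of an aluminium angle offcut 28 x 26 x 26 high, 60 g, lying loose on the tray.
- ring (a joint): How far the brass ring is pushed down in m, 0 (up) to 0.030 (stop, ring top level with the rim of the steel cup around it). Spring: 5 N to start it moving, 13 N at 20 mm, 17 N at the stop; the flask's weight alone does not push it down.
- ring_top (a point): Centre of the top face of the brass ring; hole 54 mm, outside 80 mm, 12 mm thick; 80 mm above the bench when up. It lies under the level tray and midway along it (85 mm from the hinge line, seen from above), and is free once the tray is past upright. Moves down with the ring; z axis is up. The steel cup around it is 96 mm outside, rim 50 mm above the bench.
- flask: Red steel round-bottomed flask, 0.18 to 0.34 kg, 124 mm tall: ball-shaped bulb 72 mm across and a straight neck 28 mm across from 70 to 118 mm above the bottom, with a 31 mm wide bead on top from 118 to 124 mm. Origin at the bottom of the bulb, z axis along the neck. It starts upright with the bulb in a short steel pipe stand (64 mm outside, rim 30 mm above the bench, plate 90 mm square). Resting in either hole of 54 mm its bottom is 12 mm below the ring's top face.
- flask_bulb (a point): Centre of the flask's bulb, 36 mm above its bottom. Seated in the brass ring it lies about 24 mm above ring_top.
- flask_neck (a point): Point on the axis of the flask's neck 100 mm above its bottom, a good height to grip.
- spray_can: Bystander: yellow spray can with black cap, 60 mm across, 130 tall, upright; origin under its foot. Leave alone.
- hammer: Bystander: hammer lying flat. Leave alone.
- wrench: Bystander: wrench lying flat. Leave alone.
- angle_iron: Bystander: steel angle iron 140 x 40 x 40 mm lying flat. Leave alone.
- pipe_stub: Bystander: upright steel pipe stub 60 mm across, 60 tall. Leave alone.

How it is judged:
On the way, in this order (a step that is already met when the one before it is completed fails the run):
1. the tray is tipped past upright and all three offcuts lie in the scrap bin (value of joint tray above 1.6 rad and x of offcut_a_mid in the frame of bin_in between -0.095 and 0.095 m and y of offcut_a_mid in the frame of bin_in between -0.085 and 0.085 m and z of offcut_a_mid in the frame of bin_in between -0.01 and 0.065 m and x of offcut_b_mid in the frame of bin_in between -0.095 and 0.095 m and y of offcut_b_mid in the frame of bin_in between -0.085 and 0.085 m and z of offcut_b_mid in the frame of bin_in between -0.01 and 0.065 m and x of offcut_c_mid in the frame of bin_in between -0.095 and 0.095 m and y of offcut_c_mid in the frame of bin_in between -0.085 and 0.085 m and z of offcut_c_mid in the frame of bin_in between -0.01 and 0.065 m), for 0.2 s.
2. the flask sits upright in the brass ring and presses it down by at least 17 mm (horizontal distance between flask_bulb and ring_top below 0.006 m and z of flask_bulb in the frame of ring_top between 0.018 and 0.029 m and angle between flask's own z axis and vertical below 0.2 rad and value of joint ring above 0.017 m and contact force between any of the fingers, the arm and flask above 2 N), for 0.3 s.
At the end, for the whole second after the job is handed in: Still held: tray past 1.6 rad; 3 offcuts in the bin below its rim; flask upright within 0.2 rad and still, bulb seated in the ring within 6 mm of its centre (18 to 29 mm above its top); ring down 17 mm or more; robot on the flask with over 2 N and not on the ring (all of step 1 and all of step 2 and linear speed of flask below 0.02 m/s and contact force between each of the fingers, the arm and ring below 1 N); the arm keeps its last pose, push and grip.
It fails at once if one of the other things on the bench is moved by more than 30 mm (distance of any of spray_can, hammer, wrench, angle_iron, pipe_stub from where it was at the start of the episode above 0.03 m).
It also fails if it takes over 54 s, if anything falls off the work surface, if the arm or the gripper's body presses on something with over 40 N, if the wrist force passes 120 N, or if a joint passes its speed limit or range.

## Working session

There is one attempt and no reset: what is moved stays moved. The work goes in short steps, Python scripts to look and compute and a tool call to move; the robot and the scene stay as the last step left them, time stands still between calls to the robot, and variables do not carry over. Pictures are saved under pics/ and viewed, at most 14 in all, crops included, and the job is handed in when it is done.

Besides the shell and the picture viewer there is one more tool, called after "Request:" as name(argument=value, ...) on one line, values as JSON. step_arm: Moves the arm, as the interface text tells. Its arguments: {"type":"object","properties":{"plan":{"type":"array","items":{"type":"array","items":{"type":"number"}}},"newtons":{"type":"number"}},"required":["plan"]}

```bash
mkdir -p pics
python3 - <<'E'
from plant import *
import cv2
for n in("scene","top"):
    cv2.imwrite(f"pics/{n}0.png",get_image(n)[:,:,::-1]); c=camera_model(n); print(n,c)
print(state())
E
```

```text
scene {'mtx': array([[446.15389555,   0.        , 315.60157388],
       [  0.        , 446.15389555, 250.75852827],
       [  0.        ,   0.        ,   1.        ]]), 'distortion': array([-0.06966569,  0.        ,  0.        ,  0.        ,  0.        ]), 'R': array([[-0.68282265,  0.73055933,  0.00602536],
       [ 0.60053675,  0.56595471, -0.56484589],
       [-0.41606351, -0.38207112, -0.82517442]]), 't': array([ 0.41227359, -0.27057692,  1.34354745])}
top {'mtx': array([[593.99238852,   0.        , 325.57041518],
       [  0.        , 593.99238852, 248.57332665],
       [  0.        ,   0.        ,   1.        ]]), 'distortion': array([-0.15667203,  0.        ,  0.        ,  0.        ,  0.        ]), 'R': array([[ 0.08097185, -0.9967129 ,  0.00263886],
       [-0.97320178, -0.07963298, -0.21572409],
       [ 0.21522512,  0.01489944, -0.97645079]]), 't': array([-0.03625059,  0.61961267,  1.69787393])}
{'t': 0.1, 'joint_pos': array([ 1.07909566e+00,  2.64658460e-01,  1.60523528e+00,  1.27732784e-05,
        1.27374020e+00, -3.69035100e-02]), 'dq': array([ 0.00136054, -0.00160182, -0.00291725, -0.00080691,  0.00065673,
        0.00035942]), 'joint_efforts': array([ 1.03685616e-03, -5.16706967e+01, -3.68590701e+01,  1.02248428e-04,
        6.32180032e-03, -3.61001162e-05]), 'tcp_pos': array([0.29619696, 0.60579433, 0.23010076]), 'eef_rot': array([-3.13955321e+00, -8.75113228e-05,  2.68679166e+00]), 'contact_force': array([-0.40883118, -0.52280534, -0.43894295]), 'moment': array([-0.01192117,  0.01170774,  0.01249675]), 'finger_force': 0.0, 'finger_gap': 0.08549495107462574}
```

View pics/scene0.png

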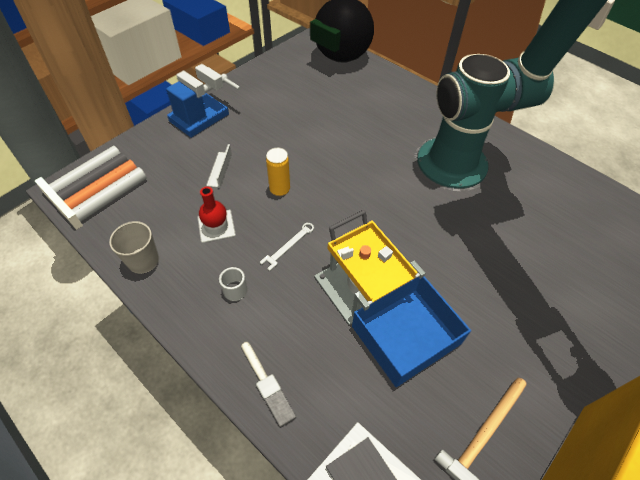

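View pics/top0.png

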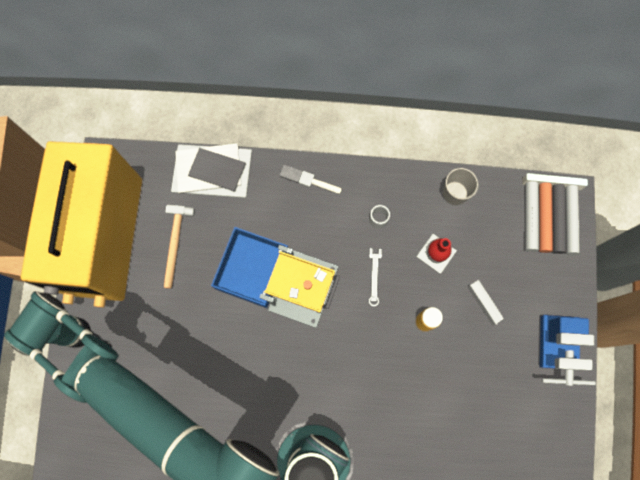

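Scene view shows the tray at (372,262), its handle at (348,222), the bin at (410,330), the flask neck at (207,192). The top view has the tray at (300,282), the flask at (442,245), and the can at (430,317). I'll zoom in on the tray in both.

Run:
```python
import cv2,numpy as np
s=cv2.imread("pics/scene0.png");t=cv2.imread("pics/top0.png")
a=cv2.resize(s[205:325,315:430],None,fx=3.4,fy=3.4,interpolation=2)   # 391x408
b=cv2.resize(t[240:340,255:350],None,fx=4,fy=4,interpolation=2) #380x400
im=np.zeros((408,800,3),np.uint8); im[:a.shape[0],:a.shape[1]]=a; im[:400,400:780]=b
cv2.imwrite("pics/m1.png",im)
```

```text
(no output)
```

View pics/m1.png

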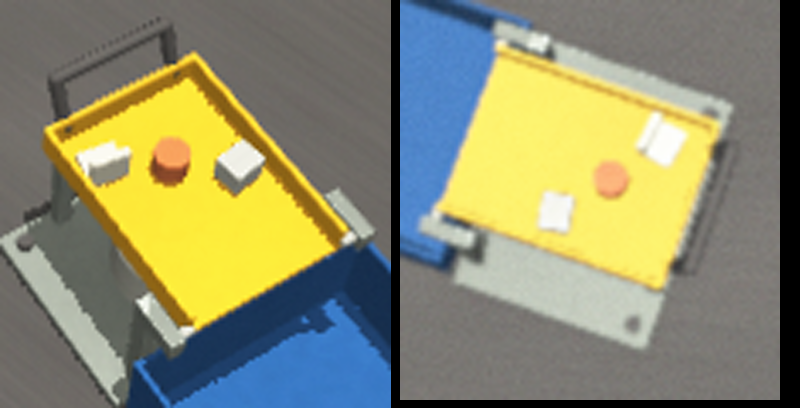

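The crop shows the handle bar running (52,80)-(168,25) in the left crop, the hinge corners at (190,325) and (350,245), and the bar at about (735,145)-(690,272) in the right crop.

```bash
cat > h.py <<'E'
from plant import *
import cv2,numpy as np
def ray(n,uv):
    c=camera_model(n); p=cv2.undistortPoints(np.array([[uv]],float),c["mtx"],c["distortion"])[0,0]
    return -c["R"].T@c["t"], c["R"].T@np.array([*p,1.])
def onz(n,uv,z):
    o,d=ray(n,uv); return o+d*(z-o[2])/d[2]
def tri(a,b):
    o1,d1=ray("scene",a);o2,d2=ray("top",b)
    s=np.linalg.lstsq(np.c_[d1,-d2],o2-o1,rcond=None)[0]
    p,q=o1+s[0]*d1,o2+s[1]*d2; return (p+q)/2,np.linalg.norm(p-q)
def proj(n,X):
    c=camera_model(n); return cv2.projectPoints(np.array([X],float),cv2.Rodrigues(c["R"])[0],c["t"],c["mtx"],c["distortion"])[0][0,0]
def redcomp(n):
    im=cv2.cvtColor(get_image(n),cv2.COLOR_RGB2HSV); m=(((im[...,0]<6)|(im[...,0]>172))&(im[...,1]>150)&(im[...,2]>50)).astype(np.uint8)
    k,l,st,ce=cv2.connectedComponentsWithStats(m); i=1+np.argmax(st[1:,4]); return l==i,st[i]
E
python3 - <<'E'
from h import *
np.set_printoptions(precision=4,suppress=True)
S=lambda x,y:(315+x/3.4,205+y/3.4); T=lambda x,y:(255+(x-400)/4,240+y/4)
b1,b2=onz("scene",S(52,82),.146),onz("scene",S(168,27),.146)
print("bar scene",b1,b2,(b1+b2)/2,np.linalg.norm(b1-b2))
c1,c2=onz("top",T(690,270),.146),onz("top",T(733,145),.146)
print("bar top",c1,c2,(c1+c2)/2)
h1,h2=onz("scene",S(190,326),.101),onz("scene",S(348,245),.101)
print("hinge scene",h1,h2,(h1+h2)/2,np.linalg.norm(h1-h2))
h1,h2=onz("top",T(444,206),.101),onz("top",T(500,55),.101)
print("hinge top",h1,h2,(h1+h2)/2,np.linalg.norm(h1-h2))
for n in("scene","top"):
    m,st=redcomp(n); print(n,st); ys,xs=np.nonzero(m)
    if n=="scene":
        s=ys<ys.min()+5; print("top px",xs[s].mean(),ys.min())
        u=(xs[s].mean(),ys.min()+2.5); print(onz(n,u,.142))
    else:
        cv2.imwrite("pics/fl.png",cv2.resize(get_image(n)[225:275,415:465,::-1],None,fx=8,fy=8,interpolation=2))
E
```

```text
bar scene [ 0.5296 -0.0249  0.146 ] [0.4397 0.0013 0.146 ] [ 0.4846 -0.0118  0.146 ] 0.0936374555333524
bar top [ 0.4364 -0.0059  0.146 ] [ 0.5268 -0.0289  0.146 ] [ 0.4816 -0.0174  0.146 ]
hinge scene [0.5872 0.1468 0.101 ] [0.4692 0.185  0.101 ] [0.5282 0.1659 0.101 ] 0.1240138538539097
hinge top [0.4732 0.1742 0.101 ] [0.587  0.1447 0.101 ] [0.5301 0.1594 0.101 ] 0.11750387678773695
scene [199 187  27  40 707]
top px 206.34285714285716 187
[ 0.6445 -0.3284  0.142 ]
top [429 239  22  22 368]
```

View pics/fl.png

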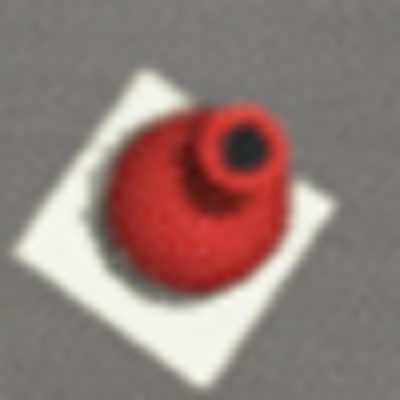

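The flask bead shows at about (445.6,243.4) in the top view, and the bulb centre at (440,250.4).

```bash
cat >> h.py <<'E'
from scipy.spatial.transform import Rotation as Ro
np.set_printoptions(precision=4,suppress=True)
def rel(P,yaw=None,base=None):
    s=state(); p=s["tcp_pos"]; R=Ro.from_euler("xyz",s["eef_rot"]); y0=s["eef_rot"][2] if base is None else base
    R=Ro.from_euler("xyz",[np.pi,0,y0]) # commanded: pointing straight down
    o=R.inv().apply(np.array(P)-p)*100
    return np.r_[o,0,0,0 if yaw is None else -(yaw-y0)].round(2)
E
python3 - <<'E'
from h import *
print("flask",onz("top",(445.6,243.4),.142),onz("top",(440,250.4),.054), tri((206.3,189.5),(445.6,243.4)))
b=np.array([.483,-.0145]);h=np.array([.529,.1627]);d=(h-b)/np.linalg.norm(h-b);yaw=np.arctan2(d[1],d[0])+np.pi/2;print(d,yaw)
print(rel([*b,.22],yaw),rel([*b,.127],yaw))
E
```

```text
flask [ 0.6474 -0.329   0.142 ] [ 0.646  -0.3297  0.054 ] (array([ 0.6461, -0.3278,  0.1441]), np.float64(0.0022220619575305327))
[0.2513 0.9679] 2.887605225172512
[-44.03 -47.55   1.06   0.     0.    -0.2 ] [-44.03 -47.55  10.36   0.     0.    -0.2 ]
```

Request:
step_arm(plan=[[0, -22, -23.8, 0.5, 0, 0, -0.1], [0, -22, -23.8, 0.5, 0, 0, -0.1], [0, -22, -23.8, 0.5, 0, 0, -0.1], [0, -22, -23.8, 0.5, 0, 0, -0.1], [0, -22, -23.8, 0.5, 0, 0, -0.1], [0, -22, -23.8, 0.5, 0, 0, -0.1], [0, -44, -47.5, 1, 0, 0, -0.2], [0, -44, -47.5, 1, 0, 0, -0.2], [0, -44, -47.5, 1, 0, 0, -0.2], [0, -44, -47.5, 1, 0, 0, -0.2], [0, -44, -47.5, 1, 0, 0, -0.2], [0, -44, -47.5, 1, 0, 0, -0.2], [0, -44, -47.5, 1, 0, 0, -0.2], [0, -44, -47.5, 1, 0, 0, -0.2], [0, -44, -47.5, 1, 0, 0, -0.2]], newtons=25)

```text
t: 2.12
tcp_pos: [0.4829, -0.012, 0.2213]
eef_rot: [3.141, -0.0, 2.889]
contact_force: [0.3, -0.1, 0.2]
finger_gap: 0.0428
finger_force: 0.0
```

Run:
```python
from h import *
s=state();print(s["t"],s["tcp_pos"],s["eef_rot"],s["finger_gap"],rel([.483,-.0145,.127],2.8876))
a=cv2.resize(get_image("scene")[150:300,290:440],None,fx=2.66,fy=2.66,interpolation=2)
b=cv2.resize(get_image("top")[220:340,250:370],None,fx=3.33,fy=3.33,interpolation=2)
cv2.imwrite("pics/m2.png",np.hstack([cv2.resize(a,(400,400)),cv2.resize(b,(400,400))])[:,:,::-1])
```

```text
2.125 [ 0.4829 -0.012   0.2213] [ 3.1413 -0.0002  2.8893] 0.04284403946891804 [-0.08 -0.24  9.43  0.    0.    0.  ]
```

View pics/m2.png

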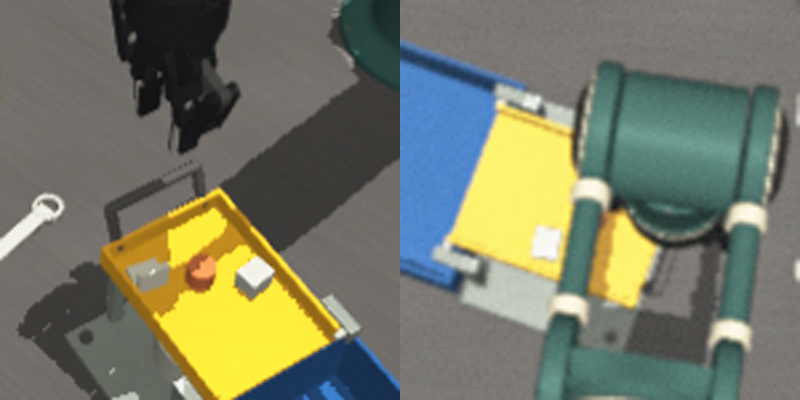

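The hand is over the handle, with the bar at (105,215)-(205,165) in the left crop and the fingers above it. I'll descend and grip.

Request:
step_arm(plan=[[0, -0.1, -0.2, 5, 0, 0, 0], [0, -0.1, -0.2, 8, 0, 0, 0], [0, -0.1, -0.2, 9.4, 0, 0, 0], [0, -0.1, -0.2, 9.4, 0, 0, 0], [0, -0.1, -0.2, 9.4, 0, 0, 0], [-1, -0.1, -0.2, 9.4, 0, 0, 0], [-1, -0.1, -0.2, 9.4, 0, 0, 0], [-1, -0.1, -0.2, 9.4, 0, 0, 0], [-1, -0.1, -0.2, 9.4, 0, 0, 0], [-1, -0.1, -0.2, 9.4, 0, 0, 0], [-1, -0.1, -0.2, 9.4, 0, 0, 0]], newtons=30)

```text
t: 3.6
tcp_pos: [0.4844, -0.0159, 0.1284]
eef_rot: [3.141, 0.002, 2.887]
contact_force: [-1.1, 0.6, 6.8]
finger_gap: 0.0088
finger_force: 29.3
```

Run:
```python
from h import *
s=state();print(s["t"],s["tcp_pos"],s["eef_rot"],s["finger_gap"],s["contact_force"])
r=np.hypot(.185,.045);a0=np.arctan2(.045,-.185)
for t in np.arange(.1,1.81,.1):
    a=a0-t; print(round(t,1),np.round([100*(r*np.cos(a)+.185),-100*(r*np.sin(a)-.045)],1))
```

```text
3.6 [ 0.4844 -0.0159  0.1284] [3.1412 0.0018 2.8866] 0.008831245032574625 [-1.1391  0.6463  6.8091]
0.1 [ 0.5 -1.8]
0.2 [ 1.3 -3.6]
0.3 [ 2.2 -5.3]
0.4 [ 3.2 -6.8]
0.5 [ 4.4 -8.3]
0.6 [ 5.8 -9.7]
0.7 [  7.2 -10.9]
0.8 [  8.8 -11.9]
0.9 [ 10.5 -12.8]
1.0 [ 12.3 -13.5]
1.1 [ 14.1 -14. ]
1.2 [ 16.  -14.4]
1.3 [ 17.9 -14.5]
1.4 [ 19.8 -14.5]
1.5 [ 21.7 -14.3]
1.6 [ 23.5 -13.9]
1.7 [ 25.3 -13.3]
1.8 [ 27.1 -12.5]
```

Request:
step_arm(plan=[[-1, 0, 0.2, -0.9, 0, 0, 0], [-1, 0, 0.5, -1.8, 0, 0, 0], [-1, 0, 0.9, -2.7, 0, 0, 0], [-1, 0, 1.3, -3.6, 0, 0, 0], [-1, 0, 1.7, -4.5, 0, 0, 0], [-1, 0, 2.2, -5.3, 0, 0, 0], [-1, 0, 2.7, -6.1, 0, 0, 0], [-1, 0, 3.2, -6.8, 0, 0, 0], [-1, 0, 3.8, -7.6, 0, 0, 0], [-1, 0, 4.4, -8.3, 0, 0, 0], [-1, 0, 5.1, -9, 0, 0, 0], [-1, 0, 5.8, -9.7, 0, 0, 0], [-1, 0, 6.5, -10.3, 0, 0, 0], [-1, 0, 7.2, -10.9, 0, 0, 0], [-1, 0, 8, -11.4, 0, 0, 0], [-1, 0, 8.8, -11.9, 0, 0, 0], [-1, 0, 8.8, -11.9, 0, 0, 0]])

```text
t: 5.72
tcp_pos: [0.5069, 0.0672, 0.2492]
eef_rot: [-3.138, 0.004, 2.887]
contact_force: [-0.7, -7.7, 11.3]
finger_gap: 0.0088
finger_force: 30.5
```

Run:
```python
from h import *
a=cv2.resize(get_image("scene")[150:300,290:440],(400,400),interpolation=2)
b=cv2.resize(get_image("top")[220:340,200:320],(400,400),interpolation=2)
cv2.imwrite("pics/m3.png",np.hstack([a,b])[:,:,::-1])
```

```text
(no output)
```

View pics/m3.png

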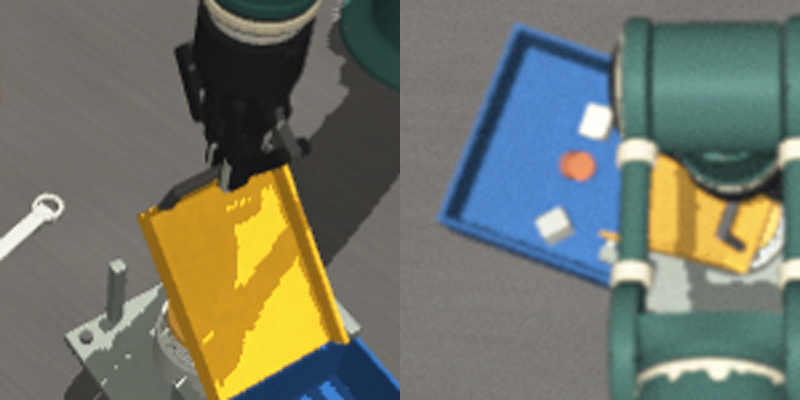

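The tray is about half tipped, and all three offcuts are already in the bin (white, copper and white in the right crop). I'll continue to about 1.8 rad.

Request:
step_arm(plan=[[-1, 0, 0.8, -0.5, 0, 0, 0], [-1, 0, 1.7, -0.9, 0, 0, 0], [-1, 0, 2.6, -1.3, 0, 0, 0], [-1, 0, 3.5, -1.6, 0, 0, 0], [-1, 0, 4.4, -1.9, 0, 0, 0], [-1, 0, 5.3, -2.1, 0, 0, 0], [-1, 0, 6.3, -2.3, 0, 0, 0], [-1, 0, 7.2, -2.5, 0, 0, 0], [-1, 0, 8.2, -2.6, 0, 0, 0], [-1, 0, 9.1, -2.6, 0, 0, 0], [-1, 0, 10.1, -2.6, 0, 0, 0], [-1, 0, 11, -2.6, 0, 0, 0], [-1, 0, 12, -2.5, 0, 0, 0], [-1, 0, 12.9, -2.4, 0, 0, 0], [-1, 0, 13.8, -2.2, 0, 0, 0], [-1, 0, 14.7, -2, 0, 0, 0], [-1, 0, 15.6, -1.7, 0, 0, 0], [-1, 0, 16.5, -1.4, 0, 0, 0], [-1, 0, 17.4, -1, 0, 0, 0], [-1, 0, 18.3, -0.6, 0, 0, 0]])

```text
t: 8.32
tcp_pos: [0.5545, 0.2455, 0.2537]
eef_rot: [-3.141, 0.006, 2.886]
contact_force: [6.7, -4.0, 1.6]
finger_gap: 0.0088
finger_force: 31.7
```

Request:
step_arm(plan=[[-1, 0, 0, 0, 0, 0, 0], [-1, 0, 0, 0, 0, 0, 0], [0, 0, 0, 0, 0, 0, 0], [0, 0, 0, 0, 0, 0, 0], [0, 0, 0, 0, 0, 0, 0], [0, 0, 0, -4, 0, 0, 0], [0, 0, 0, -8, 0, 0, 0], [0, 0, 0, -10, 0, 0, 0], [0, 0, 0, -10, 0, 0, 0]])

```text
t: 9.45
tcp_pos: [0.5524, 0.2466, 0.3538]
eef_rot: [3.14, 0.002, 2.887]
contact_force: [-0.4, 0.3, -0.3]
finger_gap: 0.0425
finger_force: 0.0
```

Run:
```python
from h import *
s=state();print(s["t"],s["tcp_pos"],s["eef_rot"],s["contact_force"],s["finger_gap"],s["joint_pos"])
yaw=2.887
for y in(yaw-np.pi/2,yaw): print([list(rel([.646,-.329,z],y)) for z in(.385,.2,.099)])
a=cv2.resize(get_image("scene")[180:340,290:450],(400,400),interpolation=2)
b=cv2.resize(get_image("top")[210:350,200:340],(400,400),interpolation=2)
cv2.imwrite("pics/m4.png",np.hstack([a,b])[:,:,::-1])
```

```text
9.45 [0.5524 0.2466 0.3538] [3.1402 0.0024 2.8868] [-0.388   0.3161 -0.3147] 0.04249804007600027 [ 0.3788  0.0793  1.5964 -0.0003  1.4632 -0.9372]
[[np.float64(-23.56), np.float64(-53.34), np.float64(-3.12), np.float64(0.0), np.float64(0.0), np.float64(1.57)], [np.float64(-23.56), np.float64(-53.34), np.float64(15.38), np.float64(0.0), np.float64(0.0), np.float64(1.57)], [np.float64(-23.56), np.float64(-53.34), np.float64(25.48), np.float64(0.0), np.float64(0.0), np.float64(1.57)]]
[[np.float64(-23.56), np.float64(-53.34), np.float64(-3.12), np.float64(0.0), np.float64(0.0), np.float64(-0.0)], [np.float64(-23.56), np.float64(-53.34), np.float64(15.38), np.float64(0.0), np.float64(0.0), np.float64(-0.0)], [np.float64(-23.56), np.float64(-53.34), np.float64(25.48), np.float64(0.0), np.float64(0.0), np.float64(-0.0)]]
```

View pics/m4.png

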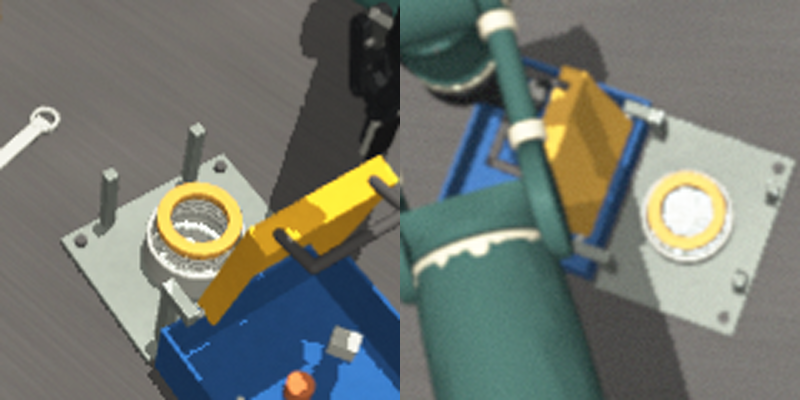

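The tray is open past upright, leaning over the bin, and the brass ring is exposed at about (200,220) in the left crop and (688,210) in the right. I'll measure the ring, then go to the flask.

Run:
```python
from h import *
for n,(x0,x1,y0,y1) in {"top":(280,322,266,305),"scene":(345,390,250,292)}.items():
    im=get_image(n)[y0:y1,x0:x1]; h=cv2.cvtColor(im,cv2.COLOR_RGB2HSV)
    m=((h[...,0]>12)&(h[...,0]<32)&(h[...,1]>110)).astype(np.uint8)
    cs,hi=cv2.findContours(m,cv2.RETR_CCOMP,cv2.CHAIN_APPROX_NONE)
    for c,q in zip(cs,hi[0]):
        if len(c)>20:
            e=cv2.fitEllipse(c); u=(e[0][0]+x0,e[0][1]+y0); print(n,"hole" if q[3]>=0 else "out",u,e[1],onz(n,u,.08))
```

```text
top out (300.0052719116211, 283.46310234069824) (24.489810943603516, 25.51187515258789) [0.5079 0.0799 0.08  ]
top hole (300.42687034606934, 283.7266273498535) (19.576129913330078, 20.80438995361328) [0.5072 0.0786 0.08  ]
scene out (371.3492431640625, 270.5950813293457) (29.34415626525879, 43.810943603515625) [0.515  0.0924 0.08  ]
scene hole (369.1791706085205, 267.98760986328125) (18.26172637939453, 23.567373275756836) [0.5129 0.0842 0.08  ]
```

Request:
step_arm(plan=[[1, -12, -27, 2, 0, 0, 0], [1, -12, -27, 2, 0, 0, 0], [1, -12, -27, 2, 0, 0, 0], [1, -12, -27, 2, 0, 0, 0], [1, -12, -27, 2, 0, 0, 0], [1, -23.5, -53.3, 8, 0, 0, 0], [1, -23.5, -53.3, 8, 0, 0, 0], [1, -23.5, -53.3, 8, 0, 0, 0], [1, -23.5, -53.3, 8, 0, 0, 0], [1, -23.5, -53.3, 12, 0, 0, 0], [1, -23.5, -53.3, 12, 0, 0, 0], [1, -23.5, -53.3, 14, 0, 0, 0], [1, -23.5, -53.3, 14, 0, 0, 0], [1, -23.5, -53.3, 14, 0, 0, 0]])

```text
t: 11.4
tcp_pos: [0.6456, -0.3274, 0.2136]
eef_rot: [-3.141, 0.002, 2.888]
contact_force: [0.3, 0.2, -0.1]
finger_gap: 0.0853
finger_force: 0.0
```

Run:
```python
from h import *
s=state();print(s["t"],s["tcp_pos"],s["eef_rot"],s["contact_force"],s["finger_gap"],s["joint_pos"])
print(rel([.6465,-.329,.099],2.887))
a=cv2.resize(get_image("scene")[120:270,140:290],(400,400),interpolation=2)
b=cv2.resize(get_image("top")[190:310,380:500],(400,400),interpolation=2)
cv2.imwrite("pics/m5.png",np.hstack([a,b])[:,:,::-1])
```

```text
11.4 [ 0.6456 -0.3274  0.2136] [-3.1413  0.0016  2.8884] [ 0.2928  0.247  -0.0958] 0.08529007727493072 [-0.5038  0.3644  1.5068  0.0001  1.2687 -1.8215]
[-0.13 -0.13 11.46  0.    0.    0.  ]
```

View pics/m5.png

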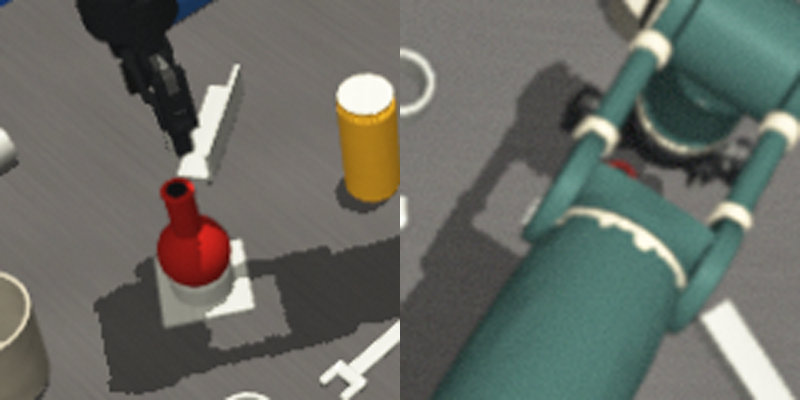

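The fingers are right above the flask, whose mouth is at (178,188) in the left crop. I'll descend and grip.

Request:
step_arm(plan=[[1, -0.1, -0.1, 4, 0, 0, 0], [1, -0.1, -0.1, 8, 0, 0, 0], [1, -0.1, -0.1, 10.5, 0, 0, 0], [1, -0.1, -0.1, 11.4, 0, 0, 0], [1, -0.1, -0.1, 11.4, 0, 0, 0], [-1, -0.1, -0.1, 11.4, 0, 0, 0], [-1, -0.1, -0.1, 11.4, 0, 0, 0], [-1, -0.1, -0.1, 11.4, 0, 0, 0], [-1, -0.1, -0.1, 11.4, 0, 0, 0], [-1, -0.1, -0.1, 11.4, 0, 0, 0], [-1, -0.1, -0.1, 11.4, 0, 0, 0], [-1, -0.1, -0.1, 11.4, 0, 0, 0], [-1, -0.1, -0.1, 11.4, 0, 0, 0]], newtons=80)

```text
t: 13.12
tcp_pos: [0.6464, -0.3294, 0.0993]
eef_rot: [3.141, 0.001, 2.887]
contact_force: [0.3, 4.2, 6.2]
finger_gap: 0.0263
finger_force: 77.9
```

Run:
```python
from h import *
s=state();print(s["t"],s["tcp_pos"],s["eef_rot"],s["contact_force"],s["finger_gap"])
print(rel([.6465,-.329,.22],2.887),rel([.5085,.0805,.3],2.887))
import cv2
im=get_image("scene")[245:295,343:393]
cv2.imwrite("pics/ring.png",cv2.resize(im,None,fx=10,fy=10,interpolation=2)[:,:,::-1])
```

```text
13.125 [ 0.6464 -0.3294  0.0993] [3.1409 0.0013 2.8867] [0.3496 4.1698 6.1519] 0.026346124313556613
[  0.     0.04 -12.07   0.     0.    -0.  ] [ 23.68  36.19 -20.07   0.     0.    -0.  ]
```

View pics/ring.png

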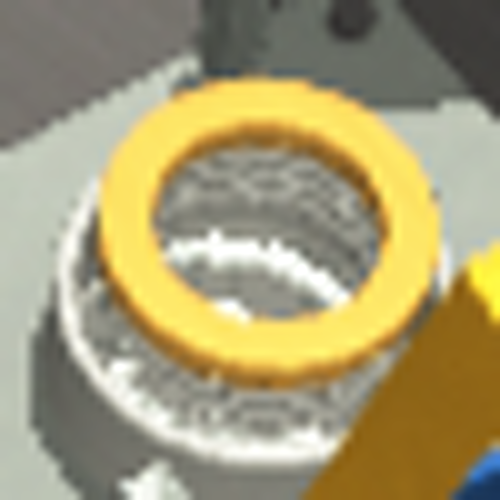

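The ring's top face is at about (270,225) in this crop. I'll triangulate it while lifting the flask.

Request:
step_arm(plan=[[-1, 0, 0, -2, 0, 0, 0], [-1, 0, 0, -5, 0, 0, 0], [-1, 0, 0, -9, 0, 0, 0], [-1, 0, 0, -13, 0, 0, 0], [-1, 0, 0, -17, 0, 0, 0], [-1, 5, 7, -19, 0, 0, 0], [-1, 8, 11.5, -19, 0, 0, 0], [-1, 11, 16, -19, 0, 0, 0], [-1, 14, 20.5, -19, 0, 0, 0], [-1, 17, 25, -19, 0, 0, 0], [-1, 19.5, 29, -19, 0, 0, 0], [-1, 21.5, 32.5, -19, 0, 0, 0], [-1, 23, 35, -19, 0, 0, 0], [-1, 23.7, 36.2, -19, 0, 0, 0], [-1, 23.7, 36.2, -19, 0, 0, 0], [-1, 23.7, 36.2, -19, 0, 0, 0], [-1, 23.7, 36.2, -19, 0, 0, 0], [-1, 23.7, 36.2, -19, 0, 0, 0]])

```text
t: 15.42
tcp_pos: [0.5078, 0.0795, 0.2882]
eef_rot: [-3.141, -0.0, 2.886]
contact_force: [0.1, 0.2, -1.9]
finger_gap: 0.0267
finger_force: 78.5
```

Run:
```python
from h import *
s=state();print(s["t"],s["tcp_pos"],s["eef_rot"],s["contact_force"],s["finger_gap"])
print("ring",onz("scene",(369.55,267.05),.08),tri((369.55,267.05),(300.2,283.6)))
print(rel([.509,.081,.17],2.887))
a=cv2.resize(get_image("scene")[150:310,300:460],(500,500),interpolation=2)
cv2.imwrite("pics/m6.png",a[:,:,::-1])
# bulb centre from red mask in scene
m,st=redcomp("scene"); print(st)
```

```text
15.425 [0.5078 0.0795 0.2882] [-3.1413 -0.0002  2.8856] [ 0.1015  0.186  -1.8529] 0.026678389452608888
ring [0.5103 0.0832 0.08  ] (array([0.5078, 0.0805, 0.0748]), np.float64(0.002200886933600821))
[-0.08  0.18 11.82  0.    0.   -0.  ]
[ 361  188   35   53 1029]
```

View pics/m6.png

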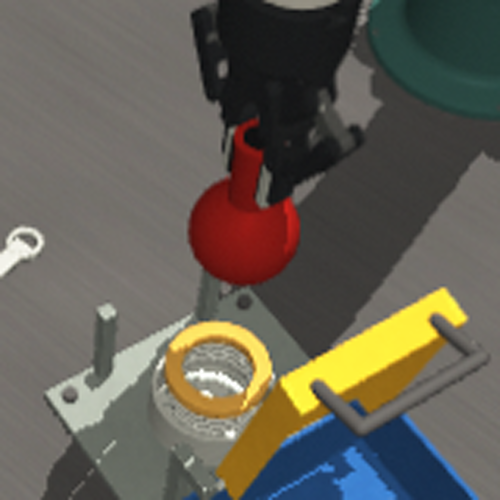

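The flask hangs upright, its bulb at (243,231) and the ring at (218,368) in the crop. The alignment can be checked by measuring bulb and ring in the same view, which cancels the calibration bias.

Run:
```python
from h import *
im=cv2.cvtColor(get_image("scene"),cv2.COLOR_RGB2HSV)
m=(((im[...,0]<6)|(im[...,0]>172))&(im[...,1]>150)&(im[...,2]>50)).astype(np.uint8); m[:215]=0;m[260:]=0;m[:,:340]=0;m[:,420:]=0
c=max(cv2.findContours(m,0,1)[0],key=cv2.contourArea)[:,0]; c=c[c[:,1]>217]
A=np.c_[2*c,np.ones(len(c))]; q=np.linalg.lstsq(A,(c**2).sum(1),rcond=None)[0]; print(q[:2],np.sqrt(q[2]+q[:2]@q[:2]))
print(onz("scene",q[:2],.2432),"tcp",state()["tcp_pos"],"pred px",proj("scene",[.5078,.0795,.2432]))
```

```text
[377.9996 223.2179] 17.162043182845963
[0.5093 0.0822 0.2432] tcp [0.5077 0.0799 0.2882] pred px [377.4231 222.0912]
```

Request:
step_arm(plan=[[-1, -0.1, 0.1, 0, 0, 0, 0], [-1, -0.1, 0.1, 4, 0, 0, 0], [-1, -0.1, 0.1, 8, 0, 0, 0], [-1, -0.1, 0.1, 11, 0, 0, 0], [-1, -0.1, 0.1, 12.5, 0, 0, 0], [-1, -0.1, 0.1, 13, 0, 0, 0], [-1, -0.1, 0.1, 13.5, 0, 0, 0], [-1, -0.1, 0.1, 13.9, 0, 0, 0], [-1, -0.1, 0.1, 14.1, 0, 0, 0], [-1, -0.1, 0.1, 14.3, 0, 0, 0], [-1, -0.1, 0.1, 14.3, 0, 0, 0], [-1, -0.1, 0.1, 14.3, 0, 0, 0]])

```text
t: 17.08
tcp_pos: [0.5093, 0.0809, 0.1459]
eef_rot: [3.141, 0.001, 2.887]
contact_force: [-1.6, -0.8, 3.2]
finger_gap: 0.0263
finger_force: 78.9
```

Run:
```python
from h import *
s=state();print(s["t"],s["tcp_pos"],s["eef_rot"],s["contact_force"],s["moment"])
a=cv2.resize(get_image("scene")[180:310,300:430],(500,500),interpolation=2)
cv2.imwrite("pics/m7.png",a[:,:,::-1])
```

```text
17.075 [0.5093 0.0809 0.1459] [3.1413 0.0012 2.8867] [-1.5813 -0.8454  3.2199] [-0.0227 -0.042  -0.0534]
```

View pics/m7.png

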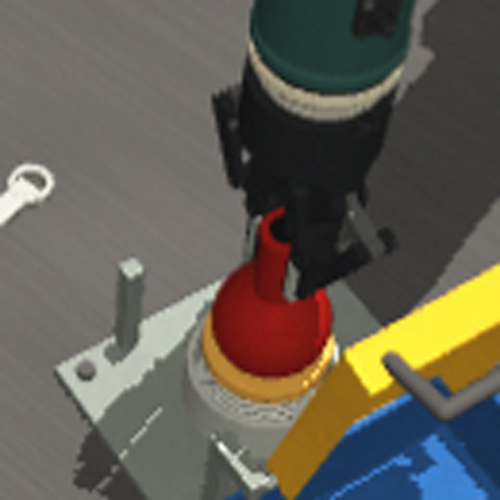

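The bulb is seated in the ring with contact of about 5 N. I'll press down now.

Request:
step_arm(plan=[[-1, 0.1, 0, 0.3, 0, 0, 0], [-1, 0.1, 0, 0.6, 0, 0, 0], [-1, 0.1, 0, 0.9, 0, 0, 0], [-1, 0.1, 0, 1.2, 0, 0, 0], [-1, 0.1, 0, 1.5, 0, 0, 0], [-1, 0.1, 0, 1.8, 0, 0, 0], [-1, 0.1, 0, 2.1, 0, 0, 0], [-1, 0.1, 0, 2.1, 0, 0, 0], [-1, 0.1, 0, 2.1, 0, 0, 0], [-1, 0.1, 0, 2.1, 0, 0, 0]], newtons=100)

```text
t: 18.38
tcp_pos: [0.5086, 0.0809, 0.1259]
eef_rot: [-3.141, 0.002, 2.887]
contact_force: [-3.8, -0.8, 11.5]
finger_gap: 0.0262
finger_force: 97.3
```

Run:
```python
from h import *
s=state();print(s["t"],s["tcp_pos"],s["eef_rot"],s["contact_force"],s["moment"],s["finger_gap"])
im=get_image("scene"); h=cv2.cvtColor(im,cv2.COLOR_RGB2HSV)
m=(((h[...,0]<6)|(h[...,0]>172))&(h[...,1]>150)&(h[...,2]>50)).astype(np.uint8);m[:,:340]=0;m[:,420:]=0;m[:200]=0;m[310:]=0
print(cv2.boundingRect(max(cv2.findContours(m,0,1)[0],key=cv2.contourArea)))
a=cv2.resize(im[200:320,310:430],(500,500),interpolation=2)
b=cv2.resize(get_image("top")[220:320,205:305],(300,300),interpolation=2)
o=np.zeros((500,800,3),np.uint8);o[:,:500]=a;o[:300,500:]=b
cv2.imwrite("pics/m8.png",o[:,:,::-1])
```

```text
18.375 [0.5086 0.0809 0.1259] [-3.1414  0.0017  2.887 ] [-3.751  -0.7862 11.4646] [-0.3704  0.4415 -0.0262] 0.026189315699626653
(355, 239, 30, 43)
```

View pics/m8.png

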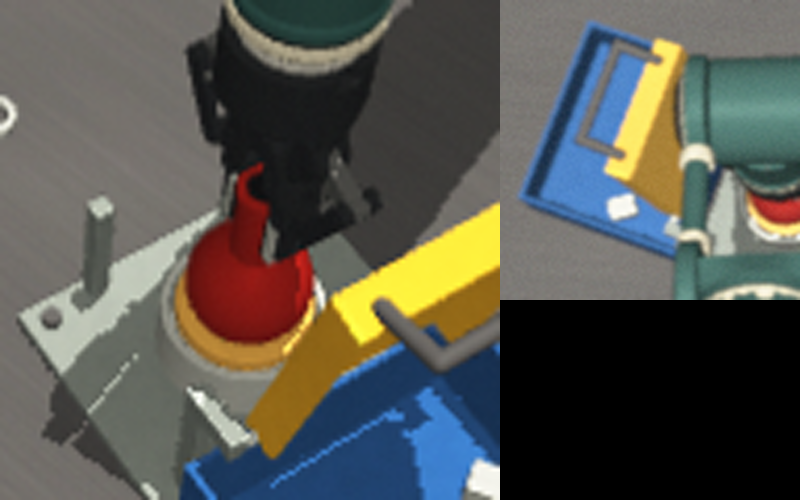

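The flask is seated and the ring is clearly sunk; the spring force of about 13.4 N means roughly 20-22 mm. I'll make a small correction to ease the side force and press slightly deeper.

Request:
step_arm(plan=[[-1, 0.1, 0, 0.1, 0, 0, 0], [-1, 0.1, 0, 0.1, 0, 0, 0], [-1, 0.1, 0, 0.1, 0, 0, 0], [-1, 0.1, 0, 0.1, 0, 0, 0], [-1, 0.1, 0, 0.1, 0, 0, 0], [-1, 0.1, 0, 0.1, 0, 0, 0]])

```text
t: 19.23
tcp_pos: [0.5083, 0.081, 0.1252]
eef_rot: [-3.142, 0.003, 2.887]
contact_force: [-2.9, -3.6, 10.8]
finger_gap: 0.0261
finger_force: 97.3
```

Request:
step_arm(plan=[[-1, 0, -0.1, 0.1, 0, 0, 0], [-1, 0, -0.1, 0.2, 0, 0, 0], [-1, 0, -0.1, 0.2, 0, 0, 0], [-1, 0, -0.1, 0.2, 0, 0, 0], [-1, 0, -0.1, 0.2, 0, 0, 0], [-1, 0, -0.1, 0.2, 0, 0, 0]])

```text
t: 19.98
tcp_pos: [0.5081, 0.0806, 0.1234]
eef_rot: [3.14, 0.003, 2.887]
contact_force: [-1.7, -0.6, 12.5]
finger_gap: 0.0261
finger_force: 97.9
```

Run:
```python
from h import *
im=get_image("scene"); h=cv2.cvtColor(im,cv2.COLOR_RGB2HSV)
s=state();print(s["t"],s["tcp_pos"],s["contact_force"],s["dq"])
m=(((h[...,0]<6)|(h[...,0]>172))&(h[...,1]>150)&(h[...,2]>50)).astype(np.uint8); m[:,:340]=0;m[:,420:]=0;m[:200]=0;m[310:]=0
c=max(cv2.findContours(m,0,1)[0],key=cv2.contourArea)[:,0]; c=c[c[:,1]>258]
q=np.linalg.lstsq(np.c_[2*c,np.ones(len(c))],(c**2).sum(1),rcond=None)[0]; print(q[:2],np.sqrt(q[2]+q[:2]@q[:2]))
for d in(.017,.02,.023,.026): print(d,proj("scene",[.5103,.0832,.104-d]))
b=h[:,:,:]
```

```text
20.025 [0.5082 0.0806 0.1234] [-2.3535 -1.8218 12.2689] [-0.0015  0.0008  0.0006 -0.001   0.0006 -0.0005]
[369.1068 268.9315] 13.460500960244406
0.017 [369.869  265.4264]
0.02 [369.7306 266.1242]
0.023 [369.5929 266.8187]
0.026 [369.4559 267.5098]
```

```bash
python3 -c "
from plant import *
print(hand_in())"
```

```text
the job is handed in; nothing more can be done
None
```

I handed the job in at about 20 s: the tray is open past upright, all three offcuts are in the bin, and the flask is still gripped and holding the ring down an estimated 23–26 mm; the simulator gave no verdict.

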